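Get the build plate out from behind the resin pots

ROBOT

A 6-joint arm with a two-finger parallel gripper is mounted at the origin on the work surface. World frame = base frame: x ahead of the robot, y to its left, z up, the work surface at z = 0. Lengths are in m, angles in rad, forces in N, time in s.
With the tool pointing down it reaches from about 0.35 to 0.775 m from the base axis. Payload 7.3 kg.
Tool frame: the origin (TCP) lies at the very end of the fingers, on their centre line; the grasp point (between the pads) lies 19 mm behind it; z points along the fingers, y is the line along which they close (so a half turn about z gives the same grasp; the last joint's range is limited). The gripper opens to 92 mm and grips with 3 to 60 N. Pads are 19 mm wide; open, the fingers measure 130 mm over their backs; the gripper's body (75 mm by 190 mm) begins 47 mm behind the grasp point.
Start: joints at [-1.347, 0.342, 1.524, -0, 1.275, -0.146], TCP at [0.19, -0.49, 0.227] pointing down, gripper open.
Joint ranges: [-2.53, 2.53], [-0.77, 2.02], [0.04, 2.7], [-1, 4.14], [0.28, 2.66], [-3.11, 3.11]. Speed limits (rad/s): [2.57, 2.57, 3.14, 3.14, 3.14, 3.14].

INTERFACE

Orientations are given as a unit quaternion [w, x, y, z].
In Python, from cell import env gives the robot as it stands. The module is installed in compiled form; this text tells all that it offers. Calls block until the motion is done:
- env.move_pose(position, orientation): joint-space move of the TCP to a pose.
- env.move_straight(position, orientation=None, v=0.15): straight line of the TCP; orientation=None keeps the orientation; v is the mean speed in m/s.
- env.move_joints(angles): joint-space move.
- env.move_gripper(opening): finger opening in m; the grip force is fixed at half the most; returns when the fingers have stopped.
- env.sleep(seconds).
- env.inverse_kinematics(position, orientation): joint angles nearest the present ones, or None.
- env.grab_frame(name): name is "scene" or "side" or "wrist"; returns a dict with "frame" (480x640x3 uint8, red, green, blue), "z_map" (480x640 float32, m along the optical axis (not along the pixel's ray), 0 where there is no reading), "vertical_fov" (degrees; the focal length in pixels is half the picture's height over the tangent of half this angle, whatever the lens; pixels are square), "cx", "cy" (the principal point, pixels), "rvec" (rotation vector, rad) and "tvec" (3), from world to camera coordinates, as OpenCV has them; the wrist camera has in their place "mount" (4x4, takes a point from camera to tool coordinates, whose origin is the TCP and whose axes are the flange's). Camera axes: x right, y down, z forward; pixel columns grow to the right and rows downward; lengths in m; the calibration is good to about 2 mm. A picture is of the moment at which its call begins: read the wrist's pose just before it.
A pose or a line that the arm cannot do raises env.IKError and nothing moves.
- env.close_job(): hands the job in; it is judged then, once.
Trained networks look in a picture, given as the dict that the camera call returned (one of the last four; its "shot" number tells which), for a name from the list of things; names that differ only in an ending like _2 or _b are one class to them, and where a whole thing is asked for, a point or a joint stands for the part that bears it (a point fixed in the world has none). Each returns a list of dicts, best first, with "p" (0 to 1); they miss things now and then, are a little off and sometimes report something else, mostly with a low value. They report only what shows in the picture. A call takes as long as a camera call.
- env.recognise(thing, picture): "box" ([left, top, right, bottom] in pixels, round what is visible of it).
- env.silhouettes(thing, picture): "region" (480x640 bool, what is visible of it) and "box" ([left, top, right, bottom] in pixels, round what is visible of it).
- env.tip_of(thing, picture): "xy" ([column, row] in pixels: a listed point, or the origin of a listed thing).
Readings, each from a call of its own:
- env.read_time_s(): time.
- env.read_joints(): joint angles.
- env.read_qvel(): joint speeds.
- env.read_tau(): joint torques, N m.
- env.read_tcp_pos(): TCP position.
- env.read_tcp_rot(): TCP orientation.
- env.read_wrist_force(): force on the tool from outside, world axes, zero at the start.
- env.read_wrist_torque(): the same for the moment, N m.
- env.read_grip_width(): finger opening in m.
- env.read_grasp_force(): force on a finger pad.
Only numpy, scipy, OpenCV 4.12 (cv2) and the standard library are available. Lean on these libraries where they do the work, as an engineer would, in place of code of your own. Each camera call takes 0.05 s, during which the arm holds its last target. There are 200 camera calls.

TASK

Clear all three resin pots off the black board and stand them on the teal mat, then fetch the build plate from behind and lay it flat in the yellow drip tray. Then put each pot back, centred on the disc of its own colour. Keep the pots upright all the time, as their caps are not tight, and do not disturb the orange dish of printed parts.

Things in the scene. Friction and masses are not known exactly. Their poses are not given: they have to be found in the camera images.
- pot_red_mid (a point): resin pot with red screw cap and red label band on a grey base, an upright cylinder 54 mm in diameter up to 84 mm, cap 47 mm in diameter above, 110 mm tall in all, about 0.25 kg, loose. This point is its centre, 55 mm above its underside; z is up. Grip it across its 54 mm, any direction. It starts on the red disc.
- pot_white_mid (a point): resin pot with white screw cap and white label band on a grey base, an upright cylinder 54 mm in diameter up to 84 mm, cap 47 mm in diameter above, 110 mm tall in all, about 0.25 kg, loose. This point is its centre, 55 mm above its underside; z is up. Grip it across its 54 mm, any direction. It starts on the white disc.
- pot_blue_mid (a point): resin pot with blue screw cap and blue label band on a grey base, an upright cylinder 54 mm in diameter up to 84 mm, cap 47 mm in diameter above, 110 mm tall in all, about 0.25 kg, loose. This point is its centre, 55 mm above its underside; z is up. Grip it across its 54 mm, any direction. It starts on the blue disc.
- disc_red: red coaster disc, 76 mm in diameter, 4 mm thick, fixed on the black spill board, the home of the pot with the red cap. Origin: centre of its underside, 6 mm above the table; its top, on which the pot stands, is 10 mm above the table. The discs lie in a row, about 95 mm apart, in any order; the board (180 by 300 mm, fixed) is turned by up to 0.25 rad.
- disc_white: white coaster disc, 76 mm in diameter, 4 mm thick, fixed on the black spill board, the home of the pot with the white cap. Origin: centre of its underside, 6 mm above the table; its top, on which the pot stands, is 10 mm above the table. The discs lie in a row, about 95 mm apart, in any order; the board (180 by 300 mm, fixed) is turned by up to 0.25 rad.
- disc_blue: blue coaster disc, 76 mm in diameter, 4 mm thick, fixed on the black spill board, the home of the pot with the blue cap. Origin: centre of its underside, 6 mm above the table; its top, on which the pot stands, is 10 mm above the table. The discs lie in a row, about 95 mm apart, in any order; the board (180 by 300 mm, fixed) is turned by up to 0.25 rad.
- plate_mid (a point): build plate, loose, 0.35 kg: aluminium, 56 mm (x) by 90 mm (y), 8 mm thick, with an orange grip block 24 mm (x) by 74 mm (y), 30 mm high, on its middle; 38 mm tall in all. Starts on the board (6 mm above the table) behind the pots. This point: on its axis, 19 mm above its underside. Grip the block across its 24 mm (along x), above the aluminium; until cleared away, the tall pots leave a gripper no room.
- tray: yellow drip tray, fixed: open box 92 mm (its x) by 126 mm (its y), walls 4 mm thick and 10 mm high, floor 4 mm thick; inside 84 by 118 mm. Origin: centre of its underside, at table height. The build plate fits with 14 mm to spare on each side when its long side lies along the tray's long side.
- mat: teal cutting mat, fixed: 200 mm (its x) by 170 mm (its y), 3 mm thick, the side area; room for the three pots. Origin: centre of its underside, at table height. Mat and tray lie on opposite sides of the board, either way round.
- parts_dish: open orange dish with a few grey printed parts in it, loose, on the table beyond the mat or tray: 60 mm (its x) by 80 mm (its y), 14 mm high; to be left alone. Origin: centre of its underside, at table height.

How it is judged:
By the outcome, as a careful person would: the job done as asked, in the order asked, and still so for the second after the job is handed in, with the robot touching nothing.
It also fails if it takes over 144 s, if anything falls off the work surface, if the arm or the gripper's body presses on something with over 40 N, if the wrist force passes 120 N, or if a joint passes its speed limit or range.

## Working session

There is one attempt and no reset: what is moved stays moved. The work goes in short steps, each a Python script; the robot and the scene stay as the last script left them, time stands still between calls to the robot, and variables do not carry over. Pictures are saved under pics/ and viewed, at most 14 in all, crops included, and the job is handed in when it is done.

```bash
mkdir -p pics
cat > h.py <<'E'
import numpy as np, cv2
from cell import env
def cam(f):
    F=240/np.tan(np.radians(f["vertical_fov"])/2); R,_=cv2.Rodrigues(np.array(f["rvec"],float)); return F,R,np.array(f["tvec"],float).ravel()
def world(f):
    F,R,t=cam(f); v,u=np.mgrid[:480,:640]; z=f["z_map"]
    P=np.stack([(u-f["cx"])/F*z,(v-f["cy"])/F*z,z],-1)
    return (P-t)@R
def ray(f,uv,h):
    F,R,t=cam(f); d=R.T@np.array([(uv[0]-f["cx"])/F,(uv[1]-f["cy"])/F,1]); c=-R.T@t
    return c+d*(h-c[2])/d[2]
def save(f,n): cv2.imwrite(f"pics/{n}.png",f["frame"][:,:,::-1])
def quat(a): # tool down, closing line (tool y) at world angle a
    from scipy.spatial.transform import Rotation as Ro
    y=np.array([np.cos(a),np.sin(a),0]); z=np.array([0,0,-1.]); x=np.cross(y,z)
    q=Ro.from_matrix(np.stack([x,y,z],1)).as_quat(); return np.array([q[3],*q[:3]])
E
python3 - <<'E'
from h import *
print(env.read_time_s(), env.read_tcp_rot())
H=dict(pot_red_mid=.065,pot_white_mid=.065,pot_blue_mid=.065,disc_red=.01,disc_white=.01,disc_blue=.01,plate_mid=.025,tray=0.004,mat=.003,parts_dish=0)
for c in("scene","side"):
    f=env.grab_frame(c); save(f,c+"0"); W=world(f)
    F,R,t=cam(f); print(c,"cam at",-R.T@t)
    for n,h in H.items():
        s=env.silhouettes(n,f); p=env.tip_of(n,f)
        o=[n]
        if p: o+=["tip p%.2f"%p[0]["p"],np.round(p[0]["xy"]),np.round(ray(f,p[0]["xy"],h),3)]
        if s:
            m=s[0]["region"]&(f["z_map"]>0); w=W[m]
            if len(w): o+=["sil p%.2f"%s[0]["p"],np.round(s[0]["box"]),len(w),np.round(np.percentile(w,[2,50,98],axis=0),3).tolist()]
            if len(w)>20 and n in("mat","tray","parts_dish","plate_mid"):
                o+=["rect",cv2.minAreaRect((w[:,:2]*1000).astype(np.float32))]
        print(*o)
E
```

```text
0.0 [-7.76686590e-04  9.82957804e-01  1.83829683e-01 -3.29774666e-05]
scene cam at [1.12927126 0.16156559 0.78885352]
pot_red_mid tip p0.57 [330. 217.] [ 0.478 -0.002  0.065] sil p0.61 [317. 188. 346. 249.] 1671 [[0.456, -0.027, 0.009], [0.497, -0.0, 0.086], [0.506, 0.022, 0.121]]
pot_white_mid tip p0.90 [385. 225.] [0.472 0.096 0.065] sil p0.62 [365. 194. 401. 256.] 1743 [[0.42, 0.067, 0.002], [0.489, 0.097, 0.085], [0.498, 0.122, 0.121]]
pot_blue_mid sil p0.84 [263. 178. 301. 238.] 1595 [[0.459, -0.119, 0.011], [0.496, -0.091, 0.085], [0.505, -0.071, 0.121]]
disc_red tip p0.87 [329. 240.] [ 0.484 -0.003  0.01 ] sil p0.94 [310. 228. 354. 255.] 363 [[0.45, -0.037, 0.006], [0.495, 0.016, 0.009], [0.514, 0.034, 0.013]]
disc_white tip p0.76 [382. 245.] [0.472 0.095 0.01 ] sil p0.69 [362. 236. 400. 264.] 381 [[0.46, 0.06, 0.006], [0.493, 0.092, 0.009], [0.509, 0.13, 0.013]]
disc_blue tip p0.73 [284. 228.] [ 0.477 -0.093  0.01 ] sil p0.64 [264. 222. 301. 244.] 353 [[0.459, -0.134, 0.006], [0.498, -0.087, 0.009], [0.516, -0.061, 0.012]]
plate_mid tip p0.57 [312. 272.] [ 0.577 -0.01   0.025
[... 2323 characters left out ...]
] 3137 [[0.434, 0.245, 0.001], [0.488, 0.308, 0.005], [0.54, 0.37, 0.012]] rect ((491.59576416015625, 305.76727294921875), (125.84921264648438, 102.66838836669922), 73.64404296875)
mat tip p0.81 [428. 205.] [ 0.499 -0.318  0.003] sil p0.83 [376. 174. 475. 239.] 3359 [[0.403, -0.4, 0.0], [0.493, -0.313, 0.004], [0.595, -0.236, 0.007]] rect ((496.1552429199219, -263.7348937988281), (204.59811401367188, 291.2030944824219), 5.875756740570068)
parts_dish tip p0.57 [216. 310.] [0.665 0.254 0.   ] sil p0.64 [190. 290. 236. 328.] 1056 [[0.64, 0.22, 0.0], [0.672, 0.258, 0.005], [0.7, 0.298, 0.016]] rect ((675.648681640625, 259.0364990234375), (74.55889129638672, 81.38153076171875), 1.156175971031189)
```

Run:
```python
from h import *
f1=env.grab_frame("scene"); f2=env.grab_frame("side"); 
V=cv2.hconcat([f1["frame"][120:420,100:600],f2["frame"][130:430,150:500]]); cv2.imwrite("pics/both.png",cv2.resize(V,(800,282))[:,:,::-1])
for f in(f1,f2):
    W=world(f)
    for n in("pot_blue_mid","pot_red_mid","pot_white_mid"):
        s=env.silhouettes(n,f)
        if s:
            w=W[s[0]["region"]&(W[:,:,2]>.1165)&(W[:,:,2]<.125)]
            print(n,len(w),cv2.minEnclosingCircle((w[:,:2]*1000).astype(np.float32)))
    hsv=cv2.cvtColor(f["frame"],cv2.COLOR_RGB2HSV)
    for n,lo,hi in(("mat",(78,60,40),(100,255,255)),("tray",(20,110,80),(33,255,255))):
        m=cv2.inRange(hsv,lo,hi)>0; m&=(f["z_map"]>0)&(abs(W[:,:,2])<.02)
        m=cv2.morphologyEx(m.astype(np.uint8),cv2.MORPH_OPEN,np.ones((3,3)))>0
        w=W[m]; print(n,len(w),cv2.minAreaRect((w[:,:2]*1000).astype(np.float32)))
```

```text
pot_blue_mid 394 ((478.051513671875, -97.51084899902344), 24.966463088989258)
pot_red_mid 398 ((478.59588623046875, -3.274399518966675), 24.593305587768555)
pot_white_mid 419 ((471.2802734375, 96.7419204711914), 23.898588180541992)
mat 6512 ((499.30322265625, -319.7260437011719), (206.20455932617188, 175.30174255371094), 5.264590263366699)
tray 3391 ((484.2671813964844, 306.94256591796875), (130.19300842285156, 106.43418884277344), 73.94977569580078)
pot_blue_mid 269 ((476.2010498046875, -96.80024719238281), 24.890945434570312)
pot_red_mid 299 ((476.7392578125, -3.9172942638397217), 24.170997619628906)
pot_white_mid 363 ((470.19696044921875, 96.85123443603516), 24.241355895996094)
mat 3429 ((499.1745910644531, -321.16265869140625), (202.6433563232422, 181.58351135253906), 5.493116855621338)
tray 3376 ((444.84002685546875, 182.37820434570312), (392.4176025390625, 98.81906127929688), 70.7938232421875)
```

View pics/both.png

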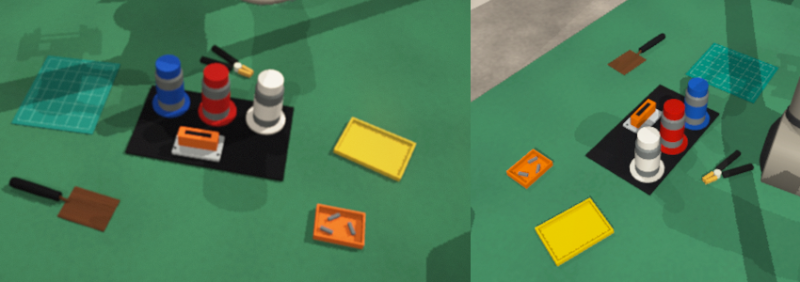

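View pics/scene0.png

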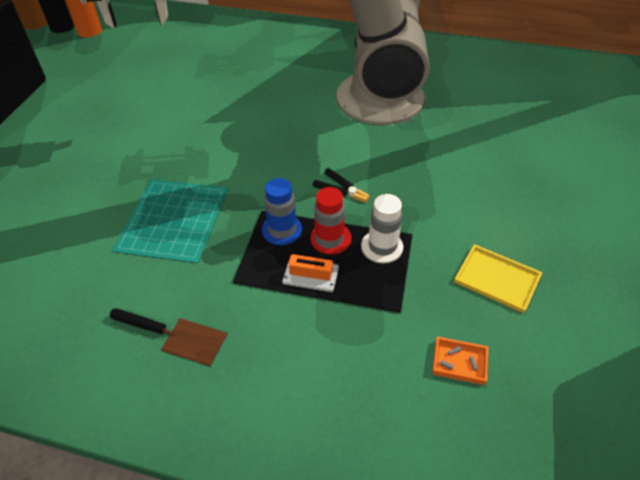

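```bash
cat >> h.py <<'E'
def orient(p,a):
    """down quaternion closing along a (mod pi) with the wrist joint nearest the present"""
    best=None; j0=np.array(env.read_joints())
    for k in(-1,0,1):
        q=quat(a+k*np.pi); j=env.inverse_kinematics(p,q)
        if j is not None:
            c=abs(np.array(j)-j0).max()
            if best is None or c<best[0]: best=(c,q,np.array(j))
    return best[1],best[2]
ZC=.215
def pick(xy,a,z):
    p=np.array([*xy,ZC]); q,j=orient(p,a); env.move_gripper(.092)
    env.move_pose(p,q); env.move_straight([*xy,z],q,v=.12)
    env.move_gripper(.0); w=env.read_grip_width(),env.read_grasp_force()
    env.move_straight(p,q,v=.15); return w,env.read_wrist_force().round(1) if hasattr(env.read_wrist_force(),'round') else env.read_wrist_force()
def place(xy,a,z,op=.08):
    p=np.array([*xy,ZC]); q,j=orient(p,a); env.move_straight(p,q,v=.2)
    env.move_straight([*xy,z+.012],q,v=.15); f0=np.array(env.read_wrist_force())
    env.move_straight([*xy,z],q,v=.03); f1=np.array(env.read_wrist_force())
    g=env.read_grip_width(); env.move_gripper(op); env.move_straight(p,q,v=.18)
    return g,(f1-f0).round(1)
MAT=np.array([.4992,-.3203]); MA=np.radians(5.3)
def mat(u,v=0): return MAT+[np.cos(MA)*u-np.sin(MA)*v,np.sin(MA)*u+np.cos(MA)*v]
E
python3 - <<'E'
from h import *
for p,a in(((.477,-.097),0),((.4775,-.0035),0),((.4707,.097),0),(mat(.062),MA+np.pi/2),(mat(-.062),MA+np.pi/2),((.487,.307),np.radians(-16.5)),((.572,-.015),.05)):
    for k in(-1,0,1):
        for z in(.02,.215):
            j=env.inverse_kinematics([*p,z],quat(a+k*np.pi)); print(np.round(p,3),k,z,None if j is None else np.round(j,2))
print(pick((.477,-.097),0,.061), env.read_grip_width(), env.read_time_s())
E
```

```text
[ 0.477 -0.097] -1 0.02 [-0.36  0.55  1.87 -0.    0.72  2.78]
[ 0.477 -0.097] -1 0.215 [-0.36  0.28  1.64 -0.    1.21  2.78]
[ 0.477 -0.097] 0 0.02 [-0.36  0.55  1.87 -0.    0.72 -0.36]
[ 0.477 -0.097] 0 0.215 [-0.36  0.28  1.64 -0.    1.21 -0.36]
[ 0.477 -0.097] 1 0.02 [-0.36  0.55  1.87 -0.    0.72  2.78]
[ 0.477 -0.097] 1 0.215 [-0.36  0.28  1.64 -0.    1.21  2.78]
[ 0.478 -0.004] -1 0.02 [-0.17  0.54  1.9  -0.    0.71  2.97]
[ 0.478 -0.004] -1 0.215 [-0.17  0.27  1.67 -0.    1.21  2.97]
[ 0.478 -0.004] 0 0.02 [-0.17  0.54  1.9  -0.    0.71 -0.17]
[ 0.478 -0.004] 0 0.215 [-0.17  0.27  1.67 -0.    1.21 -0.17]
[ 0.478 -0.004] 1 0.02 [-0.17  0.54  1.9  -0.    0.71  2.97]
[ 0.478 -0.004] 1 0.215 [-0.17  0.27  1.67 -0.    1.21  2.97]
[0.471 0.097] -1 0.02 [ 0.04  0.54  1.89 -0.    0.71 -3.1 ]
[0.471 0.097] -1 0.215 [ 0.04  0.27  1.66 -0.    1.21 -3.1 ]
[0.471 0.097] 0 0.02 [ 0.04  0.54  1.89 -0.    0.71  0.04]
[0.471 0.097] 0 0.215 [ 0.04  0.27  1.66 -0.    1.21  0.04]
[0.471 0.097] 1 0.02 [ 0.04  0.54  1.89 -0.    0.71 -3.1 ]
[0.471 0.097] 1 0.215 [ 0.04  0.27  1.66 -0.    1.21 -3.1 ]
[... 870 characters left out ...]
 0.307] 0 0.02 [ 0.43  0.67  1.61 -0.    0.86  0.72]
[0.487 0.307] 0 0.215 [ 0.43  0.44  1.4  -0.    1.3   0.72]
[0.487 0.307] 1 0.02 [ 0.43  0.67  1.61 -0.    0.86 -2.42]
[0.487 0.307] 1 0.215 [ 0.43  0.44  1.4  -0.    1.3  -2.42]
[ 0.572 -0.015] -1 0.02 [-0.16  0.66  1.62 -0.    0.86  2.93]
[ 0.572 -0.015] -1 0.215 [-0.16  0.44  1.41 -0.    1.29  2.93]
[ 0.572 -0.015] 0 0.02 [-0.16  0.66  1.62 -0.    0.86 -0.21]
[ 0.572 -0.015] 0 0.215 [-0.16  0.44  1.41 -0.    1.29 -0.21]
[ 0.572 -0.015] 1 0.02 [-0.16  0.66  1.62 -0.    0.86  2.93]
[ 0.572 -0.015] 1 0.215 [-0.16  0.44  1.41 -0.    1.29  2.93]
((0.0537319340433631, 30.000111758708954), array([-0.3,  0.9, -3.4])) 0.053499804036902285 7.7917
```

Run:
```python
from h import *
B=MA+np.pi/2
print(place(mat(.062),B,.0545), env.read_time_s())
f=env.grab_frame("scene"); save(f,"blue_on_mat")
print(pick((.4775,-.0035),0,.061)); print(place(mat(0),B,.0545), env.read_time_s())
f=env.grab_frame("side"); save(f,"red_on_mat")
print(pick((.4707,.097),0,.061)); print(place(mat(-.062),B,.0545), env.read_time_s())
f=env.grab_frame("scene"); save(f,"white_on_mat"); W=world(f)
print("fingers",env.read_tcp_pos())
# after clearing: measure discs, plate, tray, pots
g=env.grab_frame("side"); save(g,"side2")
H=dict(disc_red=.01,disc_white=.01,disc_blue=.01,plate_mid=.025,tray=0.004)
for c,f in(("scene",f),("side",g)):
    W=world(f)
    for n in("disc_red","disc_white","disc_blue"):
        s=env.silhouettes(n,f)
        if s:
            m=s[0]["region"].astype(np.uint8); cs,_=cv2.findContours(m,0,2); e=cv2.fitEllipse(max(cs,key=len))
            ct=np.mean([ray(f,p[0],.010)[:2] for p in max(cs,key=len)],axis=0) if 0 else ray(f,e[0],.009)[:2]
            r=cv2.minEnclosingCircle(np.array([ray(f,p[0],.010)[:2]*1000 for p in max(cs,key=len)],np.float32))
            print(c,n,s[0]["p"],ct.round(4),r)
    for n in("plate_mid","tray"):
        s=env.silhouettes(n,f)
        if s: 
            w=W[s[0]["region"]&(f["z_map"]>0)]; lim=(.035,.05) if n=="plate_mid" else (-.01,.02)
            w=w[(w[:,2]>lim[0])&(w[:,2]<lim[1])]; print(c,n,len(w),cv2.minAreaRect((w[:,:2]*1000).astype(np.float32)))
    for n in("pot_blue_mid","pot_red_mid","pot_white_mid"):
        s=env.silhouettes(n,f)
        if s:
            w=W[s[0]["region"]&(W[:,:,2]>.1095)&(W[:,:,2]<.118)]
            if len(w): print(n,len(w),cv2.minEnclosingCircle((w[:,:2]*1000).astype(np.float32)))
```

```text
(0.05376535513937028, array([0.1, 1.1, 0.6])) 12.8
((0.05343593596506082, 30.000190436840057), array([ 0.4,  0.6, -3.4]))
(0.05358275394450445, array([ 1.3,  0.8, -0.3])) 22.9583
((0.053733455594591556, 29.99571204185486), array([-0.2,  0.3, -2.5]))
(0.05386170388488282, array([-1.7, -1.4,  0. ])) 33.9667
fingers [ 0.43696524 -0.32555725  0.21373058]
scene disc_white 0.85 [0.4737 0.0954] ((473.7392578125, 95.81512451171875), 39.04295349121094)
scene disc_blue 0.85 [ 0.4802 -0.0982] ((480.59783935546875, -98.20603942871094), 39.04538345336914)
scene plate_mid 571 ((570.8619995117188, -14.661975860595703), (26.86281967163086, 74.24336242675781), 3.0711193084716797)
pot_blue_mid 406 ((561.0294189453125, -313.0429992675781), 24.70587730407715)
pot_red_mid 352 ((500.489501953125, -320.5826416015625), 25.981496810913086)
pot_white_mid 326 ((438.76519775390625, -324.9696044921875), 24.527660369873047)
side disc_red 0.71 [0.4754 0.    ] ((474.5526428222656, -0.06984726339578629), 41.01313400268555)
side disc_white 0.58 [0.4716 0.096 ] ((471.2314453125, 95.84080505371094), 39.91373062133789)
side disc_blue 0.56 [ 0.4773 -0.097 ] ((477.884033203125, -97.02764892578125), 39.20860290527344)
side plate_mid 306 ((569.7823486328125, -13.94961929321289), (26.833337783813477, 77.69071960449219), 3.898066759109497)
side tray 3086 ((488.0548095703125, 306.65850830078125), (126.32838439941406, 94.5995101928711), 73.1072998046875)
pot_blue_mid 176 ((560.7222290039062, -311.5564270019531), 25.48876953125)
pot_red_mid 178 ((496.5739440917969, -318.03814697265625), 24.806564331054688)
pot_white_mid 201 ((437.2394714355469, -323.5909423828125), 25.192485809326172)
```

View pics/white_on_mat.png

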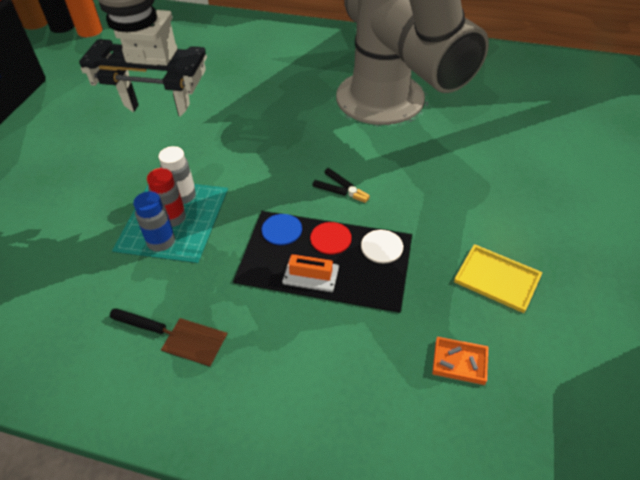

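```bash
cat >> h.py <<'E'
from scipy.spatial.transform import Rotation as Ro
def wrist():
    p=np.array(env.read_tcp_pos()); q=np.array(env.read_tcp_rot()); f=dict(env.grab_frame("wrist"))
    T=np.eye(4); T[:3,:3]=Ro.from_quat([*q[1:],q[0]]).as_matrix(); T[:3,3]=p
    M=np.linalg.inv(T@np.array(f["mount"])); f["rvec"]=cv2.Rodrigues(M[:3,:3])[0].ravel(); f["tvec"]=M[:3,3]; return f
E
python3 - <<'E'
from h import *
def look(p,a,n):
    q,_=orient(p,a); env.move_pose(p,q); env.sleep(.2); f=wrist(); save(f,n); return f,world(f)
def sil(n,f):
    s=env.silhouettes(n,f); return s[0]["region"] if s else None
f,W=look([.46,-.01,.34],0,"w_board"); F,R,t=cam(f); print("cam",-R.T@t)
for n in("disc_red","disc_white","disc_blue"):
    m=sil(n,f)
    if m is not None:
        c=max(cv2.findContours(m.astype(np.uint8),0,2)[0],key=len); print(n,cv2.minEnclosingCircle(np.array([ray(f,p[0],.010)[:2]*1000 for p in c],np.float32)))
m=sil("plate_mid",f)
if m is not None:
    w=W[m&(W[:,:,2]>.036)&(W[:,:,2]<.052)]; print(np.median(w[:,2]),cv2.minAreaRect((w[:,:2]*1000).astype(np.float32)))
f,W=look([.44,.29,.34],-.29,"w_tray")
m=sil("tray",f)
if m is not None:
    c=max(cv2.findContours(m.astype(np.uint8),0,2)[0],key=len); print("tray",cv2.minAreaRect(np.array([ray(f,p[0],.010)[:2]*1000 for p in c],np.float32)))
print(env.read_time_s())
a=cv2.imread("pics/w_board.png");b=cv2.imread("pics/w_tray.png");cv2.imwrite("pics/w2.png",cv2.resize(cv2.hconcat([a,b]),(800,300)))
E
```

```text
cam [0.46003145 0.058702   0.49721135]
disc_red ((474.9944763183594, -1.9335238933563232), 38.08681869506836)
disc_white ((471.0303649902344, 94.57736206054688), 39.06277084350586)
disc_blue ((477.45196533203125, -97.83577728271484), 38.306068420410156)
0.04372119295665479 ((568.389404296875, -14.69854736328125), (23.987751007080078, 73.902587890625), 3.5262298583984375)
tray ((488.0501708984375, 305.8815002441406), (126.8069076538086, 92.7840805053711), 73.70404052734375)
38.05
```

View pics/w2.png

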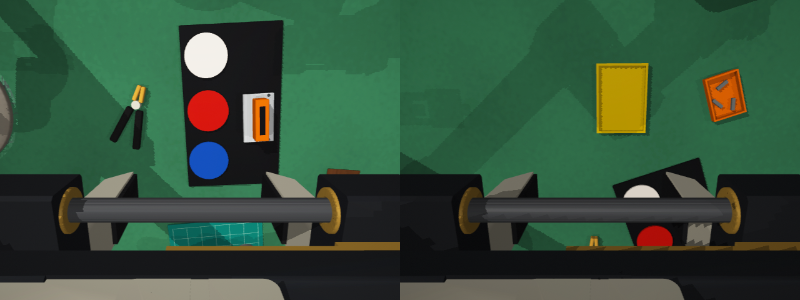

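Run:
```python
from h import *
print(pick((.569,-.0147),np.radians(3.5),.0185), env.read_grip_width())
print(place((.488,.306),np.radians(-16.3),.017,.045), env.read_time_s())
p=np.array([.44,.29,.34]);q,_=orient(p,-.29); env.move_pose(p,q); env.sleep(.1)
f=wrist(); save(f,"w_tray2"); W=world(f); s=env.silhouettes("plate_mid",f)
if s:
    w=W[s[0]["region"]&(W[:,:,2]>.034)&(W[:,:,2]<.05)]; print(np.median(w[:,2]),cv2.minAreaRect((w[:,:2]*1000).astype(np.float32)))
print(env.read_time_s())
```

```text
((0.023961653618860226, 29.998298585414886), array([ 0.2,  0.3, -4.8])) 0.023915130489485337
(0.023782253588478814, array([-0.1,  0.1, -0.2])) 49.7167
0.04176611987717865 ((487.8469543457031, 305.96044921875), (73.04962158203125, 24.084632873535156), 73.8873062133789)
50.5167
```

View pics/w_tray2.png

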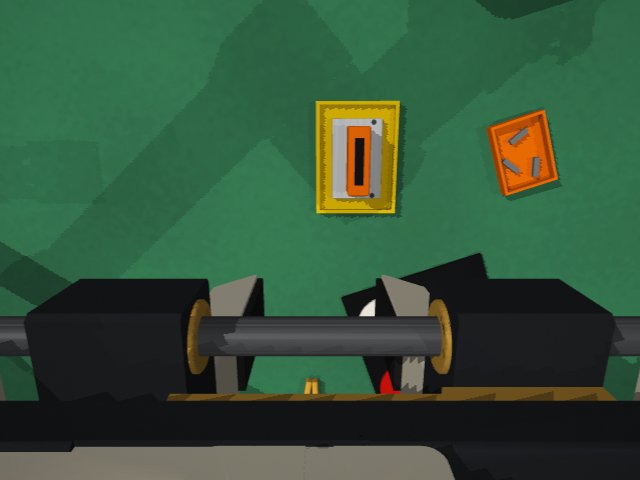

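Run:
```python
from h import *
B=MA+np.pi/2
p=np.array([.49,-.385,.34]);q,_=orient(p,0); env.move_pose(p,q); env.sleep(.15)
f=wrist(); save(f,"w_mat"); W=world(f); P={}
nom=dict(blue=mat(.062),red=mat(0),white=mat(-.062)); disc=dict(red=(.4748,-.0018),white=(.4713,.0953),blue=(.4780,-.0977))
for c,n in nom.items():
    s=env.silhouettes(f"pot_{c}_mid",f); P[c]=n
    if s:
        w=W[s[0]["region"]&(W[:,:,2]>.109)&(W[:,:,2]<.118)]
        if len(w)<30: print(c,"few",len(w)); continue
        (x,y),r=cv2.minEnclosingCircle((w[:,:2]*1000).astype(np.float32)); d=np.array([x,y])/1000-n; print(c,s[0]["p"],d.round(4),r)
        if abs(d).max()<.006 and abs(r-23.5)<2: P[c]=n+d
for c in("white","red","blue"):
    print(c,pick(P[c],B,.054)); print(place(disc[c],0,.0615), env.read_time_s())
p=np.array([.46,-.01,.34]);q,_=orient(p,0); env.move_pose(p,q); env.sleep(.2); f=wrist(); save(f,"w_end"); W=world(f)
for c in disc:
    s=env.silhouettes(f"pot_{c}_mid",f)
    if s:
        w=W[s[0]["region"]&(W[:,:,2]>.1165)&(W[:,:,2]<.125)]
        if len(w): print(c,len(w),cv2.minEnclosingCircle((w[:,:2]*1000).astype(np.float32)),disc[c])
f=env.grab_frame("scene"); save(f,"end"); print(env.read_time_s())
a=cv2.imread("pics/w_end.png");cv2.imwrite("pics/e2.png",cv2.resize(cv2.hconcat([a,cv2.imread("pics/end.png")]),(800,300)))
```

```text
blue 0.67 [-0.0016  0.0004] 23.339441299438477
red 0.96 [-0.0014  0.0004] 23.464622497558594
white 0.87 [-0.0013  0.0007] 23.25206184387207
white ((0.053612461574599965, 29.99386489391327), array([-0.2,  0.6, -2. ]))
(0.05343257123709893, array([-0. , -0.1,  1. ])) 64.4667
red ((0.05332453085666837, 29.995341897010803), array([ 0.3, -0.2, -3.7]))
(0.054134185254788796, array([-0.1,  0.2,  0.2])) 74.9
blue ((0.05343346961767526, 29.994526505470276), array([-0.6,  0.5, -4.1]))
(0.05347893328073919, array([ 0.5,  0.6, -0.3])) 84.9083
red 2058 ((474.8556213378906, -1.3493989706039429), 23.378374099731445) (0.4748, -0.0018)
white 2479 ((471.2525939941406, 95.34251403808594), 23.35984992980957) (0.4713, 0.0953)
blue 1719 ((478.13092041015625, -96.7938461303711), 23.497974395751953) (0.478, -0.0977)
86.025
```

View pics/e2.png

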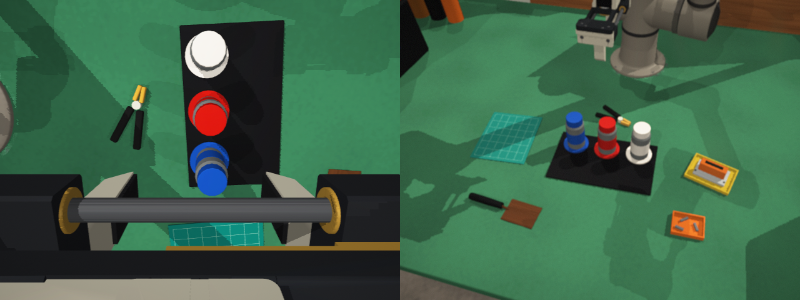

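The pots stand within 1 mm of their disc centres. The plate is flat in the tray, the dish hasn't moved, and the robot is clear of everything.

```bash
python3 -c "
from h import *
print(env.close_job())"
```

```text
the job is handed in; nothing more can be done
None
```

The job is done and handed in at about 86 s: the pots are back upright within about 1 mm of the centre of their own discs, the build plate lies flat in the drip tray, and the parts dish was left alone.

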